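Load the plywood tote and hang it on the hook stand

ROBOT

A 6-joint arm with a two-finger parallel gripper is mounted at the origin on the work surface. World frame = base frame: x ahead of the robot, y to its left, z up, the work surface at z = 0. Lengths are in m, angles in rad, forces in N, time in s.
With the tool pointing down it reaches from about 0.375 to 0.975 m from the base axis. Payload 3.8 kg.
Tool frame: the origin (TCP) lies between the finger pads; the fingertips stand 25 mm ahead of it and the grasp point (between the pads) lies 6 mm ahead of it; z points along the fingers, y is the direction in which the jaws open and shut (so a half turn about z gives the same grasp; the last joint's range is limited). The gripper opens to 85 mm and grips with 20 to 120 N. Pads are 22 mm wide; open, the fingers measure 114 mm over their backs; the gripper's body (76 mm by 85 mm) begins 54 mm behind the grasp point. The pads swing forward as they close: fully open they stand 13 mm farther back than shut.
Start: joints at [1.072, 0.264, 1.604, -0, 1.274, -0.037], TCP at [0.301, 0.604, 0.235] pointing down, gripper open.
Joint ranges: [-2.63, 2.63], [-0.94, 2.18], [0.31, 2.57], [-1.31, 4.45], [0, 2.66], [-2.55, 2.55]. Speed limits (rad/s): [2.57, 2.57, 3.14, 3.14, 3.14, 3.14].

INTERFACE

Orientations are given as a unit quaternion [w, x, y, z].
In Python, from bench import telemetry, optics, ctrl gives the robot as it stands.
- The arm moves only by the shell command python3 -m creep 'ROWS' [FORCE]. ROWS is a JSON object of lists of equal length, an entry for each row: "fingers": the closure, from -1 (fully open) to 1 (shut); "slide": the shift along the world's x, y, z in cm, a list of three; "yaw": the turn about the world's z in degrees. A call has 1 to 10 rows; each row is the pose to reach, as a shift and turn from the pose commanded when the call began; what a row does not reach only later rows make up. A row lasts 1/12 s, in which the tool goes at most 41.7 mm and 7.16 degrees, less where a joint would pass 70% of its speed; a pose out of reach is approached as far as the arm can. A call with a gripper value outside its range is refused whole. The fingers move at their own pace and stop on an object; FORCE is the grip in N (left out, the last holds). Time passes only in rows, so rows that repeat a pose let the fingers close. It gives the time, the measured TCP pose, the force and the opening at its end, in the units of the state.
- telemetry.read_state(): the state, without advancing time (a new reading comes with each control period).
- optics.capture(name): name is "scene" or "side" or "wrist"; returns (picture, depth): 420x560x3 uint8, blue, green, red; 420x560 float32, m along the optical axis (not along the pixel's ray), 0 where there is no reading.
- optics.calibration(name): a dict with "fx", "fy", "cx", "cy" (pixels), "extrinsics" (4x4, takes a point from camera to world coordinates). Camera axes: x right, y down, z forward; pixel columns grow to the right and rows downward; lengths in m; the calibration is good to about 2 mm. The wrist camera is an equidistant fisheye: a pixel r from the principal point sees the ray r / f radians off the axis. A picture is of the moment at which its call begins: read the wrist's pose just before it. calibration takes no time and is no camera call; for the wrist camera it gives the pose at the moment of the call.
- ctrl.finish_job(): hands the job in, once; it reports no verdict.
The state is a dict: "time": time; "joint_positions": joint angles; "qvel": joint speeds; "joint_torque": joint torques, N m; "ee_pos": TCP position; "ee_rot": TCP orientation; "force": force on the tool from outside, world axes, zero at the start; "moment": the same for the moment, N m; "width": finger opening in m.
Only numpy, scipy, OpenCV 4.12 (cv2) and the standard library are available. Lean on these libraries where they do the work, as an engineer would, in place of code of your own. Each camera call takes 0.05 s, during which the arm holds its last target.

TASK

Stand the loose spray can upright in the plywood tote, in the corner pocket diagonally across from the can that is already in it, so that the tote balances. Then carry the tote upright and hang it by the slot in its handle board on the hook of the steel stand, let go, and leave it hanging level and still with both cans still standing in their pockets. Leave the mug, the jar and the cardboard roll where they are.

Things in the scene. Friction and masses are not known exactly. Their poses are not given: they have to be found in the camera images.
- tote: Loose plywood tote, 0.5 kg (0.78 with two cans). Box 128 mm (x) by 180 mm (y), walls 60 high, 6 thick, floor 8 thick. A 12 mm thick handle board in the plane x = 0 rises to 154 mm, upper part 140 long in y. Hand slot through it along x: y -40 to +40, z 80 to 120 mm; the plain strip above it (z 120 to 154) can be pinched from above. Origin: centre of underside; z up.
- tote_slot (a point): Centre of the upper edge of the tote's hand slot, 120 mm above the tote's underside and 34 mm below the handle board's top; this edge rests on the hook. Axes as the tote's.
- pocket_free (a point): Floor centre of the empty corner pocket that the loose can belongs in, at the tote's x +32, y +58.5, z +8 mm. Pockets are 52 mm (x) by 51 mm (y), between the handle board, the outer walls and 4 mm dividers at y = +/-31 mm, all but the board 60 mm high; the space between the dividers is empty.
- pocket_used (a point): Centre of the floor of the opposite corner pocket, where can2 stands, at the tote's x -32, y -58.5, z +8 mm.
- can: The loose spray can: aluminium cylinder with a grey cap of the same width, 44 mm in diameter and 140 mm tall over all, about 0.14 kg, standing alone on the desk. Origin: centre of its underside; z up along the can.
- can2: A can of the same kind (44 mm by 140 mm), already standing loose in a corner pocket of the tote. Origin: centre of its underside; z up along the can.
- stand: Fixed dark steel hook stand. Base plate 8 mm thick, x -140 to +60, 160 wide; 24 mm square post at the origin, 201 high. A flat-topped steel prong, 12 wide and 10 high, runs level from the post to -x, axis 195 mm up, to x -116; a round 10 mm tip turns up from there to x -124, highest point 214 mm up. Origin: centre of the post at desk height; +x points from the tip to the post, z up.
- hook_seat (a point): Point on top of the prong's level part, 90 mm in front of the post's centre (stand x -90, z +200 mm), where the tote's slot edge should come to rest. The tote needs 64 mm from its handle board to the wall that faces the post.
- mug: White mug, 80 mm across, 95 mm high; a bystander. Origin: centre of its underside.
- jar: Clear plastic jar with steel cap, 72 mm across, 85 mm high; a bystander. Origin: centre of its underside.
- roll: Cardboard roll (ring) lying flat, 100 mm across, 48 mm high; a bystander. Origin: centre of its underside.

How it is judged:
On the way:
1. both cans stand in their diagonal pockets, let go, with the tote still on the desk (distance between can and pocket_free below 0.02 m and angle between the z axis of each of can, can2 and the z axis of tote, either way round below 0.35 rad and distance between can2 and pocket_used below 0.02 m and height (world z) of tote below 0.01 m and contact force between can and the fingers below 0.3 N), for 0.2 s.
At the end, for the whole second after the job is handed in: Tote hangs on the prong by its slot edge (centre 72-120 mm before the post's centre, 30 mm sideways, 190-212 mm up), stand bears over 3 N, tilt under 0.2 rad, at rest (0.05 m/s, 0.5 rad/s); each can within 20 mm of its pocket's floor centre and 0.35 rad of the tote's upright (x of tote_slot in the frame of stand between -0.12 and -0.072 m and y of tote_slot in the frame of stand between -0.03 and 0.03 m and z of tote_slot in the frame of stand between 0.19 and 0.212 m and angle between tote's own z axis and vertical below 0.2 rad and contact force between tote and stand above 3 N and distance between can and pocket_free below 0.02 m and angle between the z axis of each of can, can2 and the z axis of tote, either way round below 0.35 rad and distance between can2 and pocket_used below 0.02 m and linear speed of tote below 0.05 m/s and angular speed of tote below 0.5 rad/s); the robot touches nothing.
It fails at once if the mug is pushed more than 30 mm or tipped over (distance of mug from where it was at the start of the episode above 0.03 m or angle between mug's own z axis and vertical above 0.4 rad).
It fails at once if the jar is pushed more than 30 mm or tipped over (distance of jar from where it was at the start of the episode above 0.03 m or angle between jar's own z axis and vertical above 0.4 rad).
It fails at once if the cardboard roll is pushed more than 30 mm or tipped over (distance of roll from where it was at the start of the episode above 0.03 m or angle between roll's own z axis and vertical above 0.4 rad).
It fails at once if a can or the tote is tipped more than 0.6 rad (angle between any of can, can2, tote's own z axis and vertical above 0.6 rad).
It also fails if it takes over 67 s, if anything falls off the work surface, if the arm or the gripper's body presses on something with over 40 N, if the wrist force passes 120 N, or if a joint passes its speed limit or range.

## Working session

There is one attempt and no reset: what is moved stays moved. The work goes in short steps, Python scripts to look and compute and a shell command to move; the robot and the scene stay as the last step left them, time stands still between calls to the robot, and variables do not carry over. Pictures are saved under pics/ and viewed, and the job is handed in when it is done.

```bash
ls; mkdir -p pics; python3 - <<'E'
from bench import telemetry, optics
import cv2,numpy as np
s=telemetry.read_state()
print({k:np.round(v,3).tolist() for k,v in s.items()})
for n in ["scene","side"]:
    p,d=optics.capture(n); cv2.imwrite(f"pics/{n}0.png",p); np.save(f"pics/{n}0.npy",d)
    c=optics.calibration(n); print(n,{k:np.round(v,3).tolist() for k,v in c.items()})
E
```

```text
pics
{'time': 0.0, 'joint_positions': [1.072, 0.265, 1.605, -0.0, 1.274, -0.037], 'qvel': [-0.0, -0.001, 0.0, 0.0, 0.0, -0.0], 'joint_torque': [0.003, -51.512, -36.731, -0.0, 0.013, 0.0], 'ee_pos': [0.3, 0.604, 0.234], 'ee_rot': [-0.0, 0.229, 0.973, -0.001], 'force': [-0.09, 0.523, 0.235], 'moment': [-0.013, -0.019, -0.026], 'width': 0.085}
scene {'fx': 425.674, 'fy': 425.674, 'cx': 283.927, 'cy': 216.137, 'extrinsics': [[0.504, 0.523, -0.688, 1.35], [0.864, -0.311, 0.396, -0.349], [-0.007, -0.794, -0.608, 0.763], [0.0, 0.0, 0.0, 1.0]]}
side {'fx': 439.341, 'fy': 439.341, 'cx': 278.222, 'cy': 206.118, 'extrinsics': [[0.857, -0.27, 0.439, 0.192], [-0.515, -0.476, 0.713, -0.618], [0.017, -0.837, -0.547, 0.658], [0.0, 0.0, 0.0, 1.0]]}
```

View pics/scene0.png

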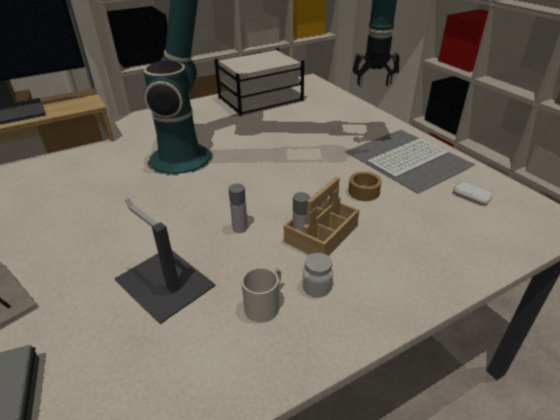

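View pics/side0.png

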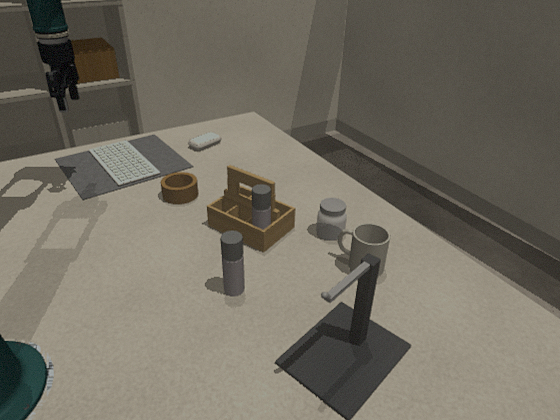

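The scene view shows the loose can at about (238,208), the tote at (322,220) with can2 at (300,210), the stand at (165,275), the mug at (262,295), the jar at (318,275) and the roll at (365,186). I'll zoom in to pick the edges.

```bash
cat > h.py <<'E'
import numpy as np,cv2
from bench import optics
def ray(n,u,v,c=None):
    c=c or optics.calibration(n); E=np.array(c["extrinsics"])
    d=np.array([(u-c["cx"])/c["fx"],(v-c["cy"])/c["fy"],1.0])
    return E[:3,3],E[:3,:3]@d
def onz(n,u,v,z):
    o,d=ray(n,u,v); return o+d*(z-o[2])/d[2]
def cloud(n,d):
    c=optics.calibration(n);E=np.array(c["extrinsics"])
    v,u=np.mgrid[:420,:560]
    P=np.stack([(u-c["cx"])/c["fx"]*d,(v-c["cy"])/c["fy"]*d,d],-1)
    return P@E[:3,:3].T+E[:3,3]
E
python3 - <<'E'
import cv2,numpy as np
from h import *
p=cv2.imread("pics/scene0.png"); q=cv2.imread("pics/side0.png")
cv2.imwrite("pics/sc_tote.png",cv2.resize(p[165:305,220:400],None,fx=4.2,fy=4.2,interpolation=cv2.INTER_CUBIC))
cv2.imwrite("pics/si_tote.png",cv2.resize(q[150:310,170:310],None,fx=3.7,fy=3.7,interpolation=cv2.INTER_CUBIC))
# height-sliced clouds
for n in ["scene","side"]:
    P=cloud(n,np.load(f"pics/{n}0.npy")).reshape(-1,3)
    ok=(P[:,0]>.3)&(P[:,0]<1.1)&(abs(P[:,1])<.5)
    P=P[ok]
    print(n,"desk z",np.median(P[abs(P[:,2])<.01,2]))
    img=np.zeros((600,800,3),np.uint8)
    # topdown: x->right (0.3..1.1) , y-> up
    u=((P[:,0]-.3)*1000).astype(int);v=((.3-P[:,1])*1000).astype(int)
    o=np.argsort(P[:,2])
    col=cv2.applyColorMap(np.clip(P[:,2]/.22*255,0,255).astype(np.uint8),cv2.COLORMAP_JET)[:,0]
    for i in o:
        if P[i,2]>.004 and 0<=v[i]<600 and 0<=u[i]<800: cv2.circle(img,(int(u[i]),int(v[i])),1,col[i].tolist(),-1)
    for k in range(0,800,100): cv2.putText(img,f"{.3+k/1000:.1f}",(k,595),0,.4,(255,)*3);cv2.line(img,(k,0),(k,599),(60,)*3)
    for k in range(0,600,100): cv2.putText(img,f"{.3-k/1000:.1f}",(0,k+12),0,.4,(255,)*3);cv2.line(img,(0,k),(799,k),(60,)*3)
    cv2.imwrite(f"pics/top_{n}.png",img)
E
```

```text
scene desk z 2.4718169061466178e-05
side desk z -0.0005291434321470501
```

View pics/top_scene.png

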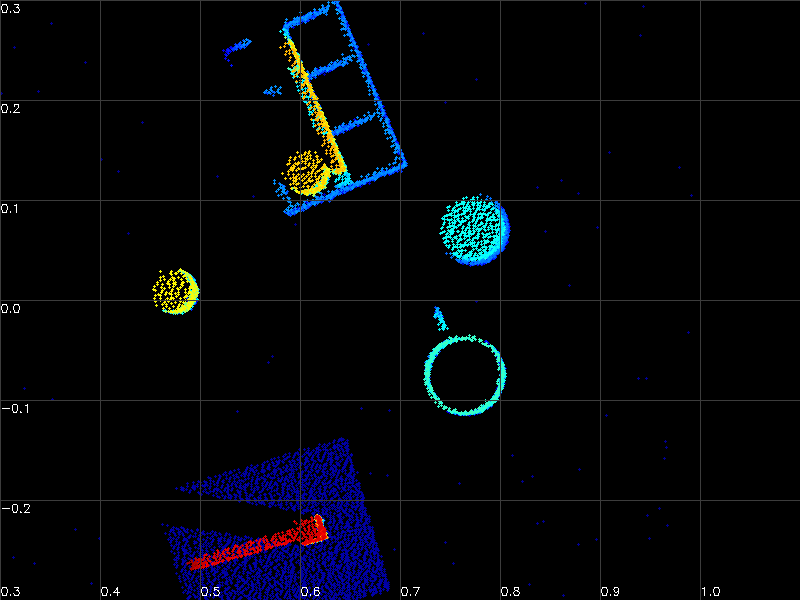

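View pics/top_side.png

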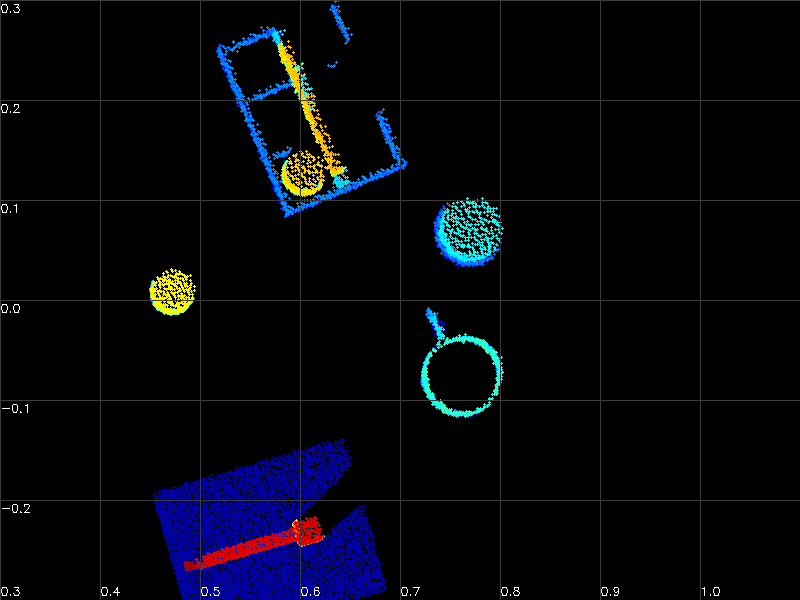

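View pics/sc_tote.png

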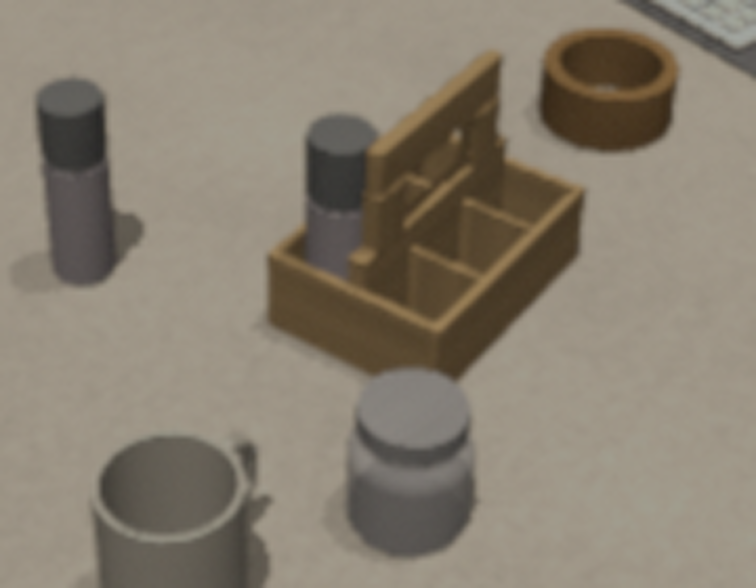

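View pics/si_tote.png

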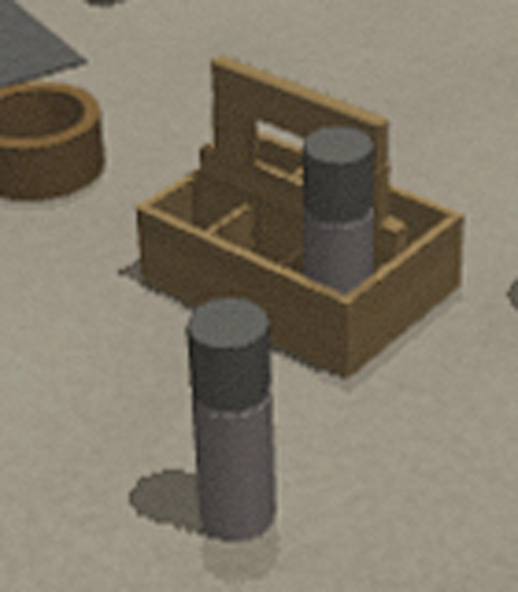

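Both cameras' depth clouds agree to within a few mm. Loose can is at about (0.473, 0.008), the tote centre at about (0.61, 0.195) with yaw about 22°, and the stand post at about (0.61, -0.23) with yaw about 16°. Next I'll fit these precisely.

```bash
cat > fit.py <<'E'
import numpy as np,cv2
from h import *
def sel(P,b,z): 
    return P[(P[:,0]>b[0])&(P[:,0]<b[1])&(P[:,1]>b[2])&(P[:,1]<b[3])&(P[:,2]>z[0])&(P[:,2]<z[1])]
def rect(Q):
    (c,s,a)=cv2.minAreaRect((Q[:,:2]*1000).astype(np.float32)); return np.round(c,1),np.round(s,1),round(a,1)
def circ(Q,h):
    c,r=cv2.minEnclosingCircle((Q[:,:2]*1000).astype(np.float32)); return np.round(c,1),round(r,1),np.round(np.median(Q[:,:2],0)*1000,1),np.round(np.median(Q[:,2])*1000,1),len(Q)
E
python3 - <<'E'
from fit import *
for n in ["scene","side"]:
    P=cloud(n,np.load(f"pics/{n}0.npy")).reshape(-1,3)
    print(n)
    print(" can",circ(sel(P,(.42,.52,-.04,.06),(.1365,.146)),.14))
    print(" can2",circ(sel(P,(.57,.632,.09,.16),(.143,.151)),.148))
    Q=sel(P,(.5,.75,.05,.35),(.150,.158)); print(" board top",rect(Q),len(Q))
    Q=sel(P,(.5,.75,.05,.35),(.056,.063)); print(" walls",rect(Q),len(Q))
    Q=sel(P,(.45,.595,-.3,-.2),(.196,.205)); 
    vx,vy,x0,y0=cv2.fitLine((Q[:,:2]*1000).astype(np.float32),cv2.DIST_HUBER,0,.01,.01).ravel(); print(" prong",np.degrees(np.arctan2(vy,vx)),x0,y0,"z",np.median(Q[:,2]),"tilt",np.polyfit(Q[:,0],Q[:,2],1)[0])
    Q=sel(P,(.596,.66,-.3,-.18),(.197,.206)); print(" post",rect(Q),len(Q))
    Q=sel(P,(.46,.52,-.3,-.22),(.207,.22)); print(" tip",np.median(Q,0) if len(Q) else 0,len(Q), Q[:,2].max() if len(Q) else 0)
    Q=sel(P,(.4,.72,-.4,-.1),(.0055,.0105)); print(" base",rect(Q))
    print(" mug",circ(sel(P,(.71,.83,-.13,.01),(.091,.099)),0)," jar",circ(sel(P,(.7,.85,.02,.12),(.08,.09)),0))
E
```

```text
scene
 can (array([473.9,   9.7]), 22.9, array([475.8,   8.1]), np.float64(139.4), 124)
 can2 (array([605.9, 126.1]), 23.7, array([608.2, 125.7]), np.float64(147.4), 146)
 board top (array([612.6, 191.7]), array([ 51.1, 134.4]), 5.6) 164
 walls (array([612.7, 193.5]), array([129.9, 184.4]), 21.9) 487
 prong 16.795763 545.2803 -250.21292 z 0.2000283149945224 tilt -0.014947955630252165
 post (array([ 609.9, -230.3]), array([28.7, 23.2]), 18.4) 99
 tip [ 0.49332042 -0.26419124  0.21092663] 18 0.21516405477271372
 base (array([ 564.3, -215.3]), array([202. , 214.4]), 16.3)
 mug (array([764.4, -75. ]), 40.5, array([766.3, -74.5]), np.float64(94.2), 218)  jar (array([772.2,  71.3]), 32.4, array([774. ,  70.1]), np.float64(84.6), 435)
side
 can (array([472.5,   9.5]), 23.0, array([471.5,   7.6]), np.float64(139.2), 245)
 can2 (array([610.1, 133.4]), 29.1, array([607.1, 127.8]), np.float64(146.9), 201)
 board top (array([610.9, 192.3]), array([ 15.7, 140.1]), 24.1) 167
 walls (array([634.2, 152.3]), array([147.9, 283.4]), 28.4) 615
 prong 17.905502 543.1253 -250.61127 z 0.1993955597751189 tilt -0.004775718227863315
 post (array([ 608.3, -230.3]), array([25.9, 24.4]), 15.0) 153
 tip [ 0.48840607 -0.26598764  0.21099455] 41 0.21382862260431418
 base (array([ 570.2, -241.8]), array([200.9, 159.8]), 16.4)
 mug (array([764.2, -76.2]), 41.8, array([763.6, -75.3]), np.float64(93.5), 196)  jar (array([771.5,  70.8]), 32.4, array([769.3,  68.4]), np.float64(84.0), 317)
```

```bash
python3 - <<'E'
from fit import *
for n in ["scene","side"]:
    P=cloud(n,np.load(f"pics/{n}0.npy")).reshape(-1,3)
    for nm,z,lx,ly in [("board",(.150,.158),(-12,12),(-72,72)),("board band",(.125,.15),(-10,10),(-72,72)),("wall+x",(.054,.064),(55,70),(-85,85)),("wall-x",(.054,.064),(-70,-55),(-85,85)),("wall-y",(.054,.064),(-60,60),(-96,-80)),("wall+y",(.054,.064),(-60,60),(80,96))]:
        a=np.radians(22.3);R=np.array([[np.cos(a),-np.sin(a)],[np.sin(a),np.cos(a)]])
        Q=sel(P,(.5,.75,.05,.35),z); L=((Q[:,:2]-[.612,.1925])@R)*1000
        m=(L[:,0]>lx[0])&(L[:,0]<lx[1])&(L[:,1]>ly[0])&(L[:,1]<ly[1]);L=L[m]
        if nm.startswith("board b"): 
            if n=="side": L=L[~((L[:,1]<-30)&(L[:,0]<-8))]
        if len(L)<15: print(n,nm,len(L)); continue
        vx,vy,x0,y0=cv2.fitLine(L.astype(np.float32),cv2.DIST_HUBER,0,.01,.01).ravel()
        print(n,nm,len(L),"ang",round(float(np.degrees(np.arctan(-vx/vy) if nm[-1]!='y' else np.arctan(vy/vx))),2),"mid",np.round([x0,y0],1),"ext",np.round(np.percentile(L,[2,98],axis=0).ravel(),1))
E
```

```text
scene board 161 ang 0.27 mid [ 2.5 -4.3] ext [ -4.7 -68.3   7.1  66.3]
scene board band 249 ang 0.21 mid [ 5.9 -7.5] ext [ -8.8 -69.8   7.7  64.4]
scene wall+x 145 ang 0.83 mid [62.8 -3.1] ext [ 57.3 -80.8  65.3  80. ]
scene wall-x 24 ang 8.32 mid [-58.2 -70.2] ext [-64.4 -84.8 -55.5 -54.8]
scene wall-y 147 ang -0.07 mid [  1.9 -87.6] ext [-57.7 -90.9  56.6 -81.5]
scene wall+y 66 ang 1.74 mid [19.2 85.8] ext [-39.5  80.9  57.8  91. ]
side board 167 ang 0.36 mid [-2.2 -3.9] ext [ -7.4 -67.5   4.9  65.3]
side board band 350 ang 0.97 mid [-5.4  5. ] ext [ -8.4 -69.3   0.6  65.6]
side wall+x 89 ang 0.5 mid [59.8 -7. ] ext [ 56.  -82.6  65.1  81.6]
side wall-x 202 ang 0.42 mid [-62.5  -5.1] ext [-65.9 -82.3 -56.4  80.9]
side wall-y 133 ang 0.7 mid [ -2.2 -87.2] ext [-58.3 -90.3  59.2 -81.8]
side wall+y 61 ang -0.76 mid [-21.8  85. ] ext [-58.   80.4  58.6  91. ]
```

Fits agree with the given sizes: tote centre (0.612, 0.192), yaw 22.7°, pocket_free (0.619, 0.258), can (0.473, 0.009), stand yaw 16.4°, hook_seat (0.523, -0.255). First move takes the gripper above the can, with the jaws turned along the tote's y.

```bash
python3 -m creep '{"fingers":[-1,-1,-1,-1,-1,-1,-1,-1,-1,-1],"slide":[[1,-4,0],[2,-8,0],[3.2,-12,0],[4.4,-16,0],[5.6,-20,0],[6.8,-24,0],[8,-28,0],[9.2,-32,0],[10.4,-36,0],[11.6,-40,0]],"yaw":[5,10,15,20,25,30,35,40,45,49]}' 40
python3 -m creep '{"fingers":[-1,-1,-1,-1,-1,-1,-1],"slide":[[1.2,-4,0],[2.4,-8,0],[3.6,-12,0],[4.8,-16,0],[5.6,-19,0],[5.7,-19.5,0],[5.7,-19.5,0]],"yaw":[0,0,0,0,0,0,0]}'
python3 - <<'E'
from bench import telemetry, optics
import cv2,numpy as np
s=telemetry.read_state(); print({k:np.round(v,4).tolist() for k,v in s.items()})
p,d=optics.capture("wrist"); cv2.imwrite("pics/w1.png",p); np.save("pics/w1.npy",d)
c=optics.calibration("wrist"); print(c)
E
```

```text
time: 0.93
ee_pos: [0.4163, 0.203, 0.2349]
ee_rot: [-0.0, -0.198, 0.98, -0.0]
force: [1.3, -0.1, -0.3]
width: 0.0854
time: 1.52
ee_pos: [0.4735, 0.0082, 0.2348]
ee_rot: [-0.0, -0.193, 0.981, 0.0]
force: [-0.2, 0.7, -0.0]
width: 0.0854
{'time': 1.5167, 'joint_positions': [-0.0352, -0.1237, 2.018, -0.0, 1.2482, -1.9954], 'qvel': [0.0543, -0.0095, 0.0111, 0.023, 0.0081, 0.0229], 'joint_torque': [-1.2671, -29.3702, -36.7376, -0.2351, -0.0714, -0.1947], 'ee_pos': [0.4735, 0.0082, 0.2348], 'ee_rot': [-0.0005, -0.1934, 0.9811, 0.0001], 'force': [-0.2154, 0.7241, -0.0352], 'moment': [0.0151, 0.0546, -0.0041], 'width': 0.0854}
{'fx': 325.19226210127806, 'fy': 325.19226210127806, 'cx': 275.5431842497392, 'cy': 207.49665775708976, 'extrinsics': array([[-0.37989058,  0.87757518,  0.2924807 ,  0.39730224],
       [ 0.92502999,  0.35984243,  0.12179057, -0.02158001],
       [ 0.00163342,  0.31682051, -0.94848411,  0.37388088],
       [ 0.        ,  0.        ,  0.        ,  1.        ]])}
```

View pics/w1.png

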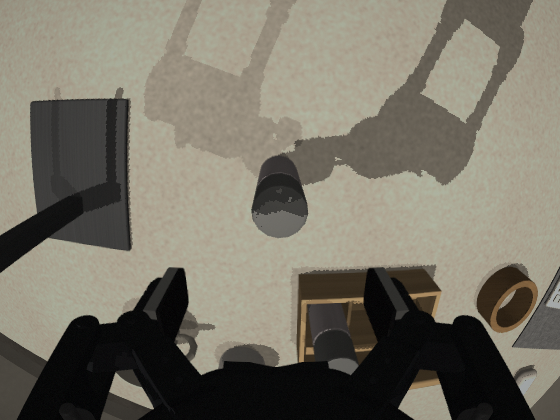

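The wrist view shows the can's cap at (279,215), centred between the pads at about 180 and 375. I'll descend to TCP z 0.122 and grip.

```bash
python3 -m creep '{"fingers":[-1,-1,-1,-1,-1,-1,-1,-1],"slide":[[0,0,-2.5],[0,0.1,-5],[0,0.1,-7],[0,0.1,-8.5],[0,0.1,-10],[0,0.1,-11],[0,0.1,-11.3],[0,0.1,-11.3]],"yaw":[0,0,0,0,0,0,0,0]}' 40
python3 -m creep '{"fingers":[0,0.5,1,1,1,1,1,1],"slide":[[0,0,0],[0,0,0],[0,0,0],[0,0,0],[0,0,0],[0,0,0],[0,0,0],[0,0,0]],"yaw":[0,0,0,0,0,0,0,0]}' 40
```

```text
time: 2.23
ee_pos: [0.4726, 0.0121, 0.1213]
ee_rot: [-0.001, -0.196, 0.981, 0.0]
force: [0.4, 0.5, 0.1]
width: 0.0852
time: 2.9
ee_pos: [0.4746, 0.011, 0.1235]
ee_rot: [0.001, -0.195, 0.981, -0.0]
force: [0.2, 0.8, 6.5]
width: 0.0425
```

```bash
python3 - <<'E'
from bench import telemetry, optics
import cv2,numpy as np
s=telemetry.read_state(); print({k:np.round(v,4).tolist() for k,v in s.items()})
p,d=optics.capture("side"); cv2.imwrite("pics/s2.png",cv2.resize(p[120:330,150:400],None,fx=3,fy=2.8)); np.save("pics/s2.npy",d)
E
```

```text
{'time': 2.9, 'joint_positions': [-0.0295, -0.0179, 2.1372, 0.0003, 1.02, -1.9935], 'qvel': [0.001, 0.0003, -0.0001, -0.0004, -0.0001, 0.0006], 'joint_torque': [-0.39, -29.098, -30.424, -0.2184, -0.2796, 0.0011], 'ee_pos': [0.4746, 0.011, 0.1235], 'ee_rot': [0.0012, -0.1953, 0.9807, -0.0001], 'force': [0.1712, 0.8007, 6.524], 'moment': [0.1177, 0.1406, 0.0053], 'width': 0.0425}
```

View pics/s2.png

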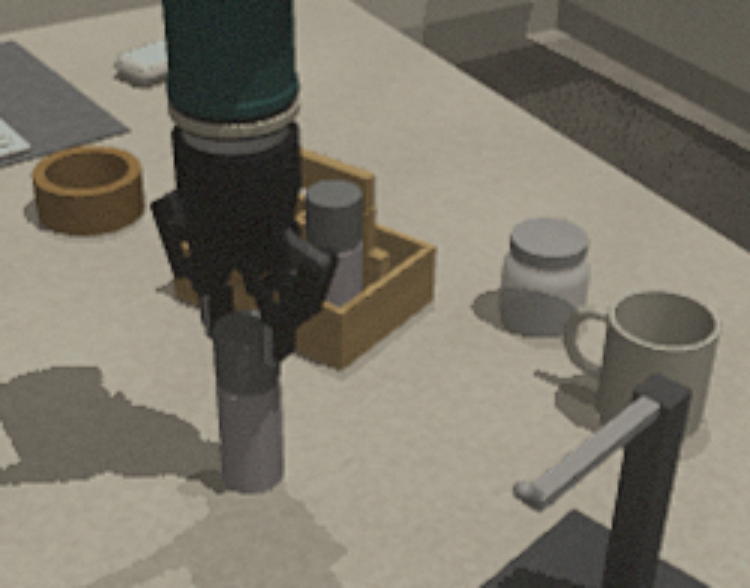

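Grasped (width 42.5 mm, can upright). Lifting it and carrying it above the pocket.

```bash
python3 -m creep '{"fingers":[1,1,1,1,1,1,1,1,1,1],"slide":[[0,0,1],[0,0,3],[0,0,5.5],[0,0,8.5],[0,0,11.5],[0,0,14.5],[0,0,16.5],[0.5,1,17],[1.5,2.5,17],[3,5,17]],"yaw":[0,0,0,0,0,0,0,0,0,0]}'
python3 -m creep '{"fingers":[1,1,1,1,1,1,1,1,1,1],"slide":[[1.8,3,0],[3.6,6,0],[5.4,9.2,0],[7.2,12.4,0],[9,15.4,0],[10.4,17.8,0],[11.2,19.2,0],[11.5,19.6,0],[11.6,19.7,0],[11.6,19.7,0]],"yaw":[0,0,0,0,0,0,0,0,0,0]}'
python3 - <<'E'
from bench import telemetry, optics
from fit import *
s=telemetry.read_state(); print({k:np.round(v,4).tolist() for k,v in s.items()})
p,d=optics.capture("side"); cv2.imwrite("pics/s3.png",p); np.save("pics/s3.npy",d)
p,d=optics.capture("scene"); cv2.imwrite("pics/c3.png",p); np.save("pics/c3.npy",d)
for n in "sc":
    P=cloud({"s":"side","c":"scene"}[n],np.load(f"pics/{n}3.npy")).reshape(-1,3)
    Q=sel(P,(.57,.67,.21,.31),(.18,.24)); print(n,len(Q),np.round(np.percentile(Q,[1,50,99],axis=0),4).tolist())
E
```

```text
time: 3.78
ee_pos: [0.5032, 0.0605, 0.2923]
ee_rot: [-0.0, -0.194, 0.981, -0.0]
force: [0.9, -1.3, -1.2]
width: 0.0422
time: 4.62
ee_pos: [0.6188, 0.2578, 0.2907]
ee_rot: [-0.001, -0.196, 0.981, -0.0]
force: [-0.2, -0.6, -2.0]
width: 0.0427
{'time': 4.6167, 'joint_positions': [0.3578, 0.2299, 1.5445, -0.0004, 1.37, -1.6067], 'qvel': [-0.0174, -0.0248, 0.011, -0.0027, 0.005, -0.0018], 'joint_torque': [0.6818, -51.0758, -38.878, 0.0777, -0.0547, 0.0192], 'ee_pos': [0.6188, 0.2578, 0.2907], 'ee_rot': [-0.0013, -0.1956, 0.9807, -0.0004], 'force': [-0.2179, -0.6116, -2.0351], 'moment': [-0.0108, -0.0236, 0.0104], 'width': 0.0427}
s 420 [[0.5946, 0.2324, 0.1813], [0.6077, 0.2382, 0.2115], [0.634, 0.2627, 0.2394]]
c 362 [[0.6076, 0.2325, 0.1806], [0.6332, 0.2419, 0.2109], [0.6403, 0.2694, 0.2393]]
```

```bash
cat >> fit.py <<'E'
from scipy.optimize import least_squares
def cyl(Q,r=.022):
    # vertical-ish cylinder: centre at mid height + slope
    z0=np.median(Q[:,2])
    f=lambda p: np.hypot(Q[:,0]-p[0]-p[2]*(Q[:,2]-z0),Q[:,1]-p[1]-p[3]*(Q[:,2]-z0))-r
    s=least_squares(f,[*np.median(Q[:,:2],0)+0.0,0,0],loss="soft_l1",f_scale=.002); return np.round(s.x,4),np.sqrt(np.mean(s.fun**2)).round(4)
E
python3 - <<'E'
from fit import *
A=[]
for n in "sc":
    P=cloud({"s":"side","c":"scene"}[n],np.load(f"pics/{n}3.npy")).reshape(-1,3)
    Q=sel(P,(.57,.67,.21,.31),(.175,.24)); print(n,cyl(Q)); A.append(Q)
print(cyl(np.vstack(A)))
B=[]
for n in ["side","scene"]:
    P=cloud(n,np.load(f"pics/{n}0.npy")).reshape(-1,3)
    Q=sel(P,(.44,.51,-.03,.05),(.03,.12));B.append(Q)
print("ref can at start",cyl(np.vstack(B)))
E
```

```text
s (array([6.175e-01, 2.566e-01, 1.030e-02, 3.000e-04]), np.float64(0.0014))
c (array([ 0.6464,  0.2313, -0.0216, -0.0433]), np.float64(0.0072))
(array([0.6171, 0.2564, 0.0098, 0.0016]), np.float64(0.0014))
ref can at start (array([0.473 , 0.01  , 0.0034, 0.0028]), np.float64(0.0012))
```

View pics/s3.png

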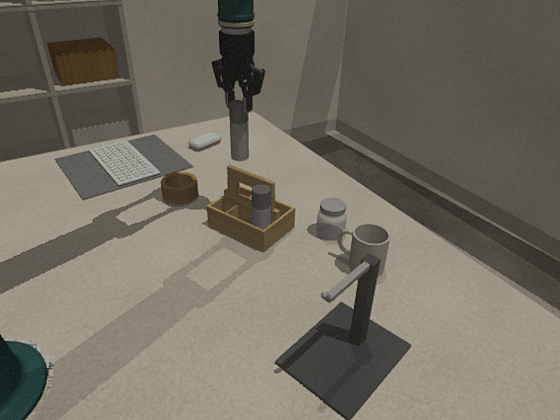

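View pics/c3.png

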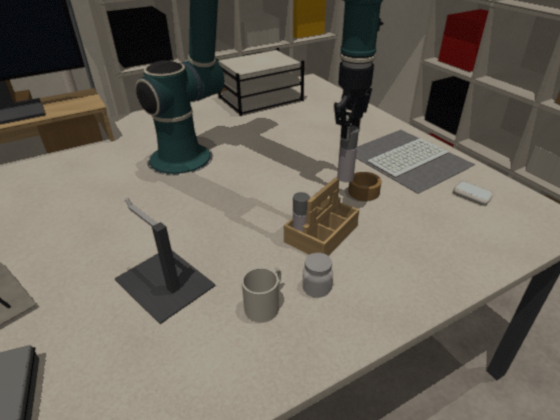

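The can hangs straight in the gripper, centred at (0.617, 0.2565), so it needs a +2/+1.5 mm correction. I'll lower it until the bottom is just inside the rim and check the force.

```bash
python3 -m creep '{"fingers":[1,1,1,1,1,1,1,1],"slide":[[0.2,0.15,-1],[0.2,0.15,-3],[0.2,0.15,-5],[0.2,0.15,-7],[0.2,0.15,-8.7],[0.2,0.15,-9.7],[0.2,0.15,-10],[0.2,0.15,-10]],"yaw":[0,0,0,0,0,0,0,0]}'
python3 - <<'E'
from fit import *
from bench import telemetry
s=telemetry.read_state(); print(s["ee_pos"],s["force"],s["moment"])
p,d=optics.capture("scene"); cv2.imwrite("pics/c4.png",cv2.resize(p[100:260,270:430],None,fx=3.7,fy=3.7,interpolation=cv2.INTER_CUBIC))
P=cloud("scene",d).reshape(-1,3); Q=sel(P,(.595,.67,.225,.31),(.075,.15)); print(len(Q),cyl(Q))
p,d=optics.capture("side");cv2.imwrite("pics/s4.png",cv2.resize(p[100:260,170:310],None,fx=3.7,fy=3.7,interpolation=cv2.INTER_CUBIC))
E
```

```text
time: 5.38
ee_pos: [0.6209, 0.2588, 0.1911]
ee_rot: [-0.001, -0.195, 0.981, -0.0]
force: [-0.4, 0.5, -2.1]
width: 0.0426
[0.62087269 0.2587632  0.19105427] [-0.38031141  0.53744236 -2.08817493] [-0.03688812 -0.02895469 -0.00508509]
483 (array([0.6172, 0.2555, 0.0094, 0.0021]), np.float64(0.0034))
```

View pics/c4.png

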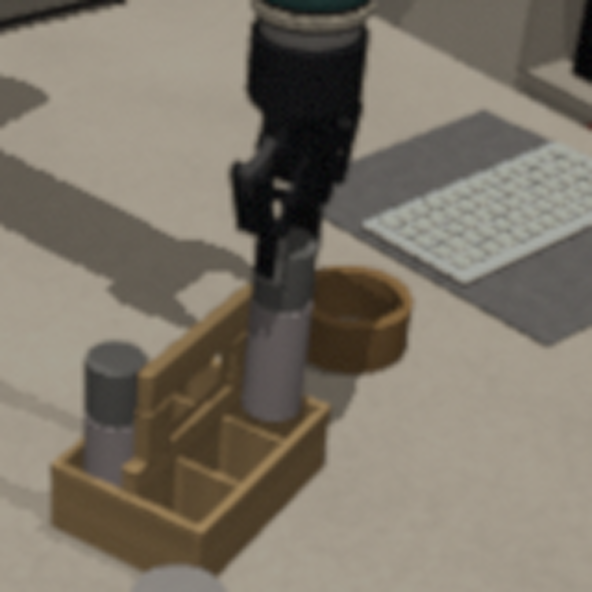

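View pics/s4.png

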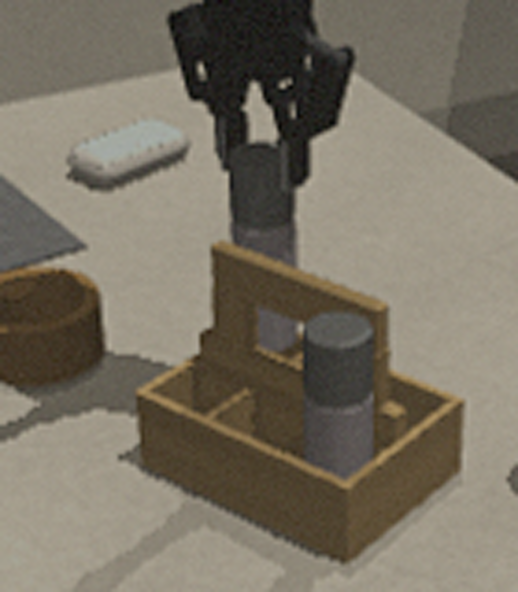

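The can bottom sits just above the rim, within the pocket outline. Lowering it further.

```bash
python3 -m creep '{"fingers":[1,1,1,1,1,1],"slide":[[0,0,-0.7],[0,0,-1.4],[0,0,-2],[0,0,-2.7],[0,0,-3],[0,0,-3]],"yaw":[0,0,0,0,0,0]}'
python3 - <<'E'
from fit import *
from bench import telemetry
s=telemetry.read_state(); print(s["ee_pos"],s["force"],s["moment"])
p,d=optics.capture("scene"); cv2.imwrite("pics/c5.png",cv2.resize(p[120:260,270:410],None,fx=4.2,fy=4.2,interpolation=cv2.INTER_CUBIC))
E
```

```text
time: 5.98
ee_pos: [0.6205, 0.2592, 0.1603]
ee_rot: [-0.001, -0.195, 0.981, -0.0]
force: [0.3, 0.5, -1.1]
width: 0.0426
[0.62052027 0.25918699 0.16031031] [ 0.33177155  0.47662259 -1.12201182] [-0.00946928  0.02131972  0.00243802]
```

View pics/c5.png

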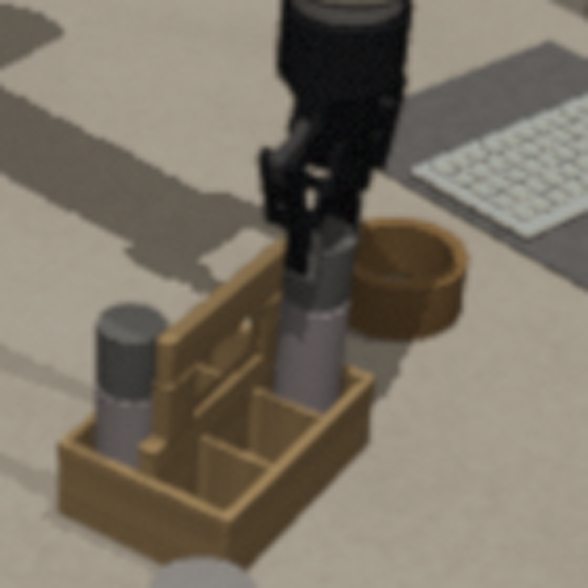

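The can is inside the pocket and meeting no resistance. Lowering it to the floor.

```bash
python3 -m creep '{"fingers":[1,1,1,1,1,1],"slide":[[0,0,-0.7],[0,0,-1.4],[0,0,-2],[0,0,-2.5],[0,0,-2.7],[0,0,-2.7]],"yaw":[0,0,0,0,0,0]}'
python3 -c "
from bench import telemetry as t;s=t.read_state();print(s['ee_pos'],s['force'],s['moment'])"
```

```text
time: 6.53
ee_pos: [0.6209, 0.2592, 0.1339]
ee_rot: [-0.001, -0.195, 0.981, -0.0]
force: [-0.6, 0.2, -3.3]
width: 0.0426
[0.62086083 0.25923787 0.13391333] [-0.59309372  0.23983209 -3.25223585] [0.00158971 0.04625405 0.03814727]
```

```bash
python3 -m creep '{"fingers":[1,1,0.6,0.2,-0.2,-0.6,-1,-1,-1,-1],"slide":[[0,0,-0.15],[0,0,-0.2],[0,0,-0.2],[0,0,-0.2],[0,0,-0.2],[0,0,-0.2],[0,0,-0.2],[0,0,-0.2],[0,0,-0.2],[0,0,-0.2]],"yaw":[0,0,0,0,0,0,0,0,0,0]}'
python3 -m creep '{"fingers":[-1,-1,-1,-1,-1,-1,-1,-1,-1,-1],"slide":[[0,0,0],[0,0,0.5],[0,0,1.5],[0,0,3.5],[0,0,6],[0,0,9],[0,0,12],[0,0,14],[0,0,15],[0,0,15]],"yaw":[0,0,0,0,0,0,0,0,0,0]}'
python3 - <<'E'
from fit import *
from bench import telemetry
s=telemetry.read_state(); print(s["ee_pos"],s["force"],s["moment"])
p,d=optics.capture("scene"); cv2.imwrite("pics/c6.png",cv2.resize(p[120:260,270:410],None,fx=4.2,fy=4.2,interpolation=cv2.INTER_CUBIC));np.save("pics/c6.npy",d)
p,d=optics.capture("side"); cv2.imwrite("pics/s6.png",cv2.resize(p[130:260,180:310],None,fx=4.2,fy=4.2,interpolation=cv2.INTER_CUBIC));np.save("pics/s6.npy",d)
for n in "sc":
    P=cloud({"s":"side","c":"scene"}[n],np.load(f"pics/{n}6.npy")).reshape(-1,3)
    print(n," can",circ(sel(P,(.59,.65,.228,.29),(.143,.151)),.14)) if 1 else 0
    print(n," can2",circ(sel(P,(.57,.632,.09,.16),(.143,.151)),.148))
    a=np.radians(22.7);R=np.array([[np.cos(a),-np.sin(a)],[np.sin(a),np.cos(a)]])
    for nm,z,lx,ly in [("board",(.150,.158),(-12,12),(-72,72)),("wall+x",(.054,.064),(55,70),(-85,85)),("wall-x",(.054,.064),(-70,-55),(-85,85)),("wall-y",(.054,.064),(-60,60),(-96,-80))]:
        Q=sel(P,(.5,.75,.05,.35),z); L=((Q[:,:2]-[.6124,.1916])@R)*1000
        m=(L[:,0]>lx[0])&(L[:,0]<lx[1])&(L[:,1]>ly[0])&(L[:,1]<ly[1]);L=L[m]
        if len(L)<60: continue
        vx,vy,x0,y0=cv2.fitLine(L.astype(np.float32),cv2.DIST_HUBER,0,.01,.01).ravel()
        print(" ",nm,len(L),"ang",round(float(np.degrees(np.arctan(-vx/vy) if nm[-1]!='y' else np.arctan(vy/vx))),2),"mid",np.round([x0,y0],1),"ext",np.round(np.percentile(L,[2,98],axis=0).ravel(),1))
E
```

```text
time: 7.37
ee_pos: [0.6216, 0.2595, 0.1333]
ee_rot: [0.0, -0.195, 0.981, 0.0]
force: [-0.3, -0.1, -0.2]
width: 0.0854
time: 8.2
ee_pos: [0.6233, 0.2602, 0.288]
ee_rot: [0.004, -0.195, 0.981, 0.001]
force: [-1.0, 0.1, 0.6]
width: 0.0852
[0.62325769 0.26017906 0.28802866] [-1.01880626  0.1049791   0.59310879] [ 0.00760092 -0.02961899 -0.0373106 ]
s  can (array([613.5, 250.1]), 30.6, array([619.5, 254.5]), np.float64(146.9), 120)
s  can2 (array([607. , 133.5]), 28.8, array([606.2, 127.5]), np.float64(146.8), 202)
  board 172 ang 0.31 mid [-2.4 -0.9] ext [ -7.4 -65.3   5.   67.5]
  wall+x 60 ang 0.18 mid [ 59.5 -53.5] ext [ 55.4 -83.4  64.5  48.8]
  wall-x 207 ang 0.24 mid [-62.6  -4.4] ext [-65.9 -82.6 -56.6  82.3]
  wall-y 131 ang -0.01 mid [ -2.6 -86.7] ext [-56.8 -89.7  58.8 -81.1]
c  can (array([615.6, 252.6]), 27.8, array([621.5, 253.6]), np.float64(147.5), 150)
c  can2 (array([611.8, 134.9]), 30.6, array([608.8, 125.8]), np.float64(147.5), 148)
  board 164 ang 0.59 mid [ 2.6 -5. ] ext [ -4.6 -66.4   7.3  66.5]
  wall+x 147 ang -0.06 mid [62.8 24. ] ext [ 57.4 -78.9  65.2  83.7]
  wall-y 137 ang 0.8 mid [ -0.  -86.8] ext [-57.5 -90.3  56.1 -81.6]
```

View pics/c6.png

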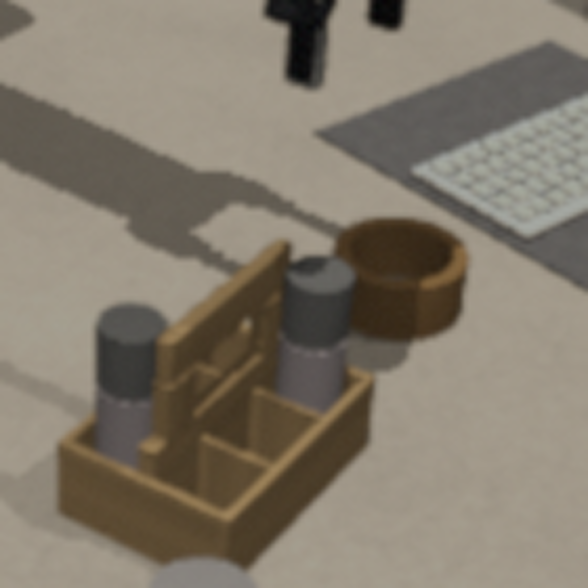

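View pics/s6.png

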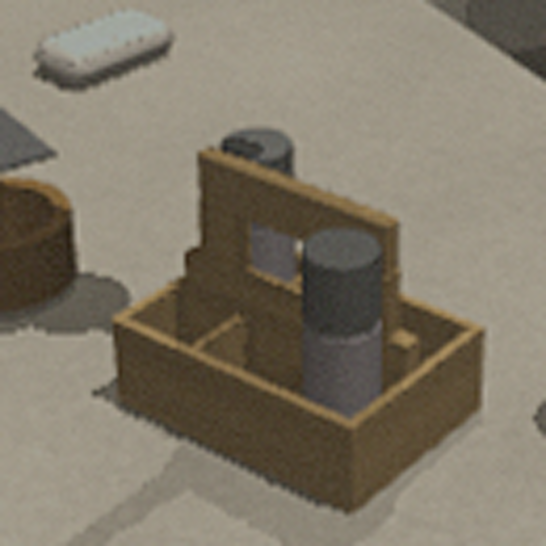

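Both cans stand in their diagonal pockets and the tote hasn't moved (centre (0.612, 0.192), yaw about 22.9°). Next I turn the jaws across the handle board.

```bash
python3 -m creep '{"fingers":[-1,-1,-1,-1,-1,-1,-1,-1,-1,-1],"slide":[[0,-0.5,0],[-0.1,-1,0],[-0.2,-2,0],[-0.4,-3,0],[-0.6,-4,0],[-0.8,-5,0],[-0.9,-6,0],[-0.9,-6.5,0],[-0.9,-6.7,0],[-0.9,-6.7,0]],"yaw":[-7,-14,-21,-28,-35,-42,-49,-56,-63,-70]}'
python3 -m creep '{"fingers":[-1,-1,-1,-1,-1],"slide":[[0,0,0],[0,0,0],[0,0,0],[0,0,0],[0,0,0]],"yaw":[-7,-14,-19.6,-19.6,-19.6]}'
python3 - <<'E'
from fit import *
from bench import telemetry
s=telemetry.read_state(); print(s["ee_pos"],s["ee_rot"],s["force"],s["moment"])
w=s["ee_rot"];print("jaw",2*np.degrees(np.arctan2(w[2],w[1]))-90)
c=optics.calibration("wrist");p,d=optics.capture("wrist"); cv2.imwrite("pics/w7.png",p)
E
```

```text
time: 9.13
ee_pos: [0.6111, 0.1914, 0.2799]
ee_rot: [-0.002, 0.406, 0.914, -0.002]
force: [0.7, -0.1, 0.4]
width: 0.0853
time: 9.55
ee_pos: [0.6115, 0.1922, 0.2806]
ee_rot: [-0.001, 0.551, 0.834, -0.002]
force: [0.5, 0.5, -0.1]
width: 0.0853
[0.61145018 0.19222742 0.28064402] [-0.00134889  0.55117829  0.834385   -0.00153323] [ 0.53037674  0.49236795 -0.1290482 ] [-0.01676546 -0.03183118 -0.02347891]
jaw 23.10406959087919
```

View pics/w7.png

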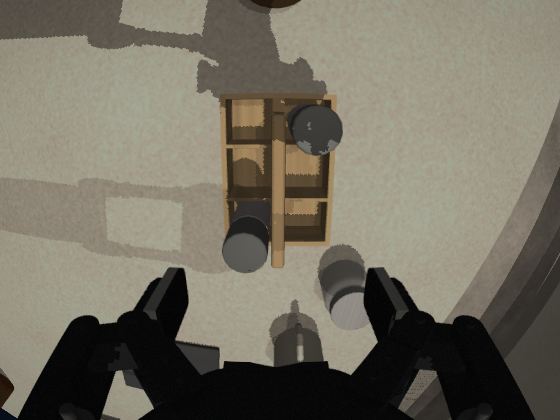

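The wrist view shows the board at column 278, between pads at about 183 and 372, running parallel to them. Descending 12.9 cm and gripping.

```bash
python3 -m creep '{"fingers":[-1,-1,-1,-1,-1,-1,-1,-1],"slide":[[0.1,0,-3],[0.1,0,-6],[0.1,0,-8.5],[0.1,0,-10.5],[0.1,0,-12],[0.1,0,-12.7],[0.1,0,-12.9],[0.1,0,-12.9]],"yaw":[0,0,0,0,0,0,0,0]}'
python3 -c "
from bench import telemetry as t;s=t.read_state();print(s['ee_pos'],s['force'],s['moment'])"
```

```text
time: 10.27
ee_pos: [0.6133, 0.1924, 0.1536]
ee_rot: [-0.0, 0.552, 0.834, -0.0]
force: [0.2, -0.0, -0.6]
width: 0.0851
[0.61326378 0.19243922 0.15363288] [ 0.20402514 -0.04650212 -0.63310448] [-0.00686558  0.03789469  0.01744102]
```

```bash
python3 -m creep '{"fingers":[-0.5,0,0.4,0.7,1,1,1,1,1,1],"slide":[[-0.1,0,-0.2],[-0.1,0,-0.2],[-0.1,0,-0.2],[-0.1,0,-0.2],[-0.1,0,-0.2],[-0.1,0,-0.2],[-0.1,0,-0.2],[-0.1,0,-0.2],[-0.1,0,-0.2],[-0.1,0,-0.2]],"yaw":[0,0,0,0,0,0,0,0,0,0]}' 80
python3 - <<'E'
from fit import *
from bench import telemetry
s=telemetry.read_state(); print(s["ee_pos"],s["force"],s["moment"],s["width"])
p,d=optics.capture("scene"); cv2.imwrite("pics/c8.png",cv2.resize(p[120:260,270:410],None,fx=4.2,fy=4.2,interpolation=cv2.INTER_CUBIC))
p,d=optics.capture("side"); cv2.imwrite("pics/s8.png",cv2.resize(p[130:260,180:310],None,fx=4.2,fy=4.2,interpolation=cv2.INTER_CUBIC))
E
```

```text
time: 11.1
ee_pos: [0.6128, 0.1926, 0.153]
ee_rot: [0.0, 0.552, 0.834, 0.0]
force: [-1.5, -0.7, 6.1]
width: 0.0084
[0.61280055 0.19258653 0.1529608 ] [-1.5334036  -0.65640293  6.07015282] [-0.07137614  0.22633608 -0.02102931] 0.008350211074605459
```

View pics/c8.png

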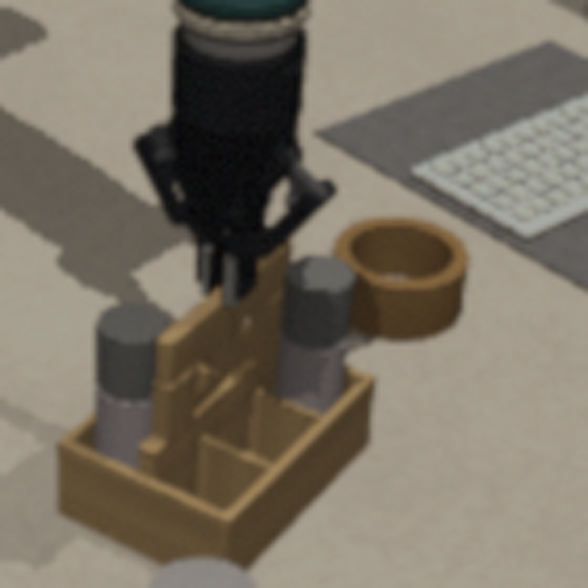

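View pics/s8.png

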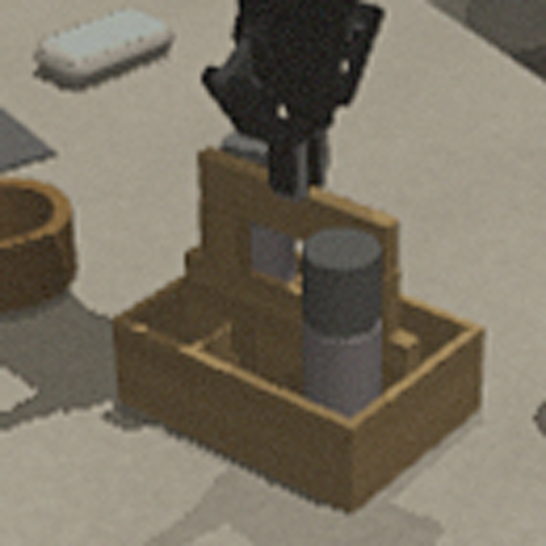

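Grip holds, with the fingertips just above the slot. Lifting gently.

```bash
python3 -m creep '{"fingers":[1,1,1,1,1,1,1,1,1,1],"slide":[[0,0,0.3],[0,0,0.8],[0,0,1.6],[0,0,2.6],[0,0,3.8],[0,0,5],[0,0,6.2],[0,0,7.4],[0,0,8.6],[0,0,9.4]],"yaw":[0,0,0,0,0,0,0,0,0,0]}' 80
python3 -m creep '{"fingers":[1,1,1],"slide":[[0,0,0.5],[0,0,0.8],[0,0,0.8]],"yaw":[0,0,0]}'
python3 - <<'E'
from fit import *
from bench import telemetry
s=telemetry.read_state(); print(s["ee_pos"],s["force"],s["moment"],s["width"])
p,d=optics.capture("scene"); cv2.imwrite("pics/c9.png",cv2.resize(p[100:240,270:410],None,fx=4.2,fy=4.2,interpolation=cv2.INTER_CUBIC));np.save("pics/c9.npy",d)
p,d=optics.capture("side"); cv2.imwrite("pics/s9.png",cv2.resize(p[90:220,180:310],None,fx=4.2,fy=4.2,interpolation=cv2.INTER_CUBIC));np.save("pics/s9.npy",d)
E
```

```text
time: 12.03
ee_pos: [0.6133, 0.1927, 0.2489]
ee_rot: [0.001, 0.552, 0.834, 0.001]
force: [0.7, -0.0, -7.3]
width: 0.0086
time: 12.28
ee_pos: [0.6127, 0.1926, 0.2549]
ee_rot: [0.0, 0.552, 0.834, 0.0]
force: [0.3, 0.0, -7.6]
width: 0.0086
[0.61274088 0.19256543 0.25492224] [ 3.06653761e-01  4.90733213e-03 -7.56119756e+00] [-0.07078671  0.01124793  0.00145214] 0.00863231396001886
```

View pics/c9.png

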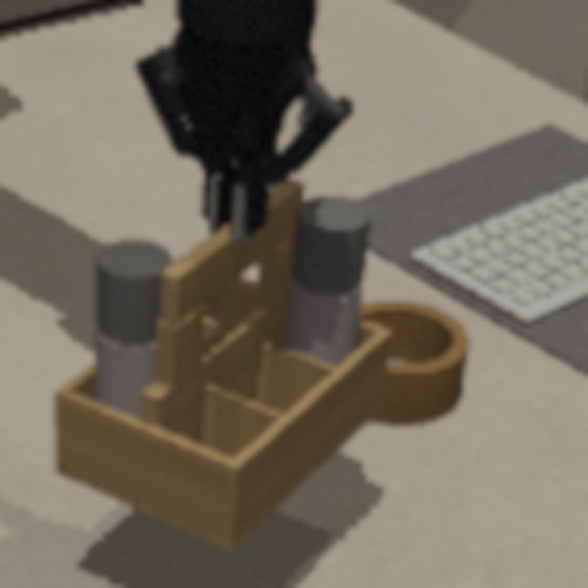

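View pics/s9.png

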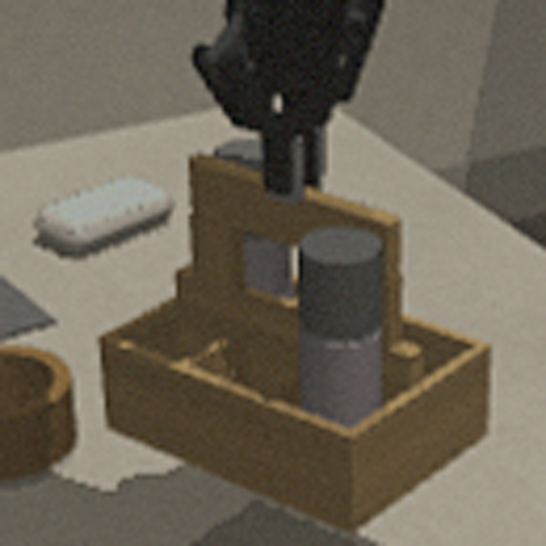

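The tote hangs level in the gripper, the force reads 7.6 N (0.78 kg, as expected), and both cans are in. Carrying it to the waypoint in front of the hook tip, off to the side.

```bash
python3 -m creep '{"fingers":[1,1,1,1,1,1,1,1,1,1],"slide":[[-0.3,-0.4,0],[-0.8,-1.2,0],[-1.6,-2.4,0],[-2.8,-4,0],[-4,-5.8,0],[-5.2,-7.6,0],[-6.4,-9.4,0],[-7.6,-11.2,0],[-8.8,-13,0],[-10,-14.8,0]],"yaw":[0,-0.5,-1,-1.5,-2,-2.7,-3.4,-4,-4.6,-5.2]}'
python3 -m creep '{"fingers":[1,1,1,1,1,1,1,1,1,1],"slide":[[-1.2,-1.8,0],[-2.4,-3.6,0],[-3.6,-5.4,0],[-4.8,-7.2,0],[-6.2,-9,0],[-7.6,-11,0],[-8.8,-12.8,0],[-9.5,-13.8,0],[-9.8,-14.3,0],[-9.9,-14.4,0]],"yaw":[-0.5,-1,-1.5,-1.5,-1.5,-1.5,-1.5,-1.5,-1.5,-1.5]}'
python3 -c "
import numpy as np
from bench import telemetry as t;s=t.read_state();print(s['ee_pos'],s['force'],s['moment']);w=s['ee_rot'];print(2*np.degrees(np.arctan2(w[2],w[1]))-90)"
```

```text
time: 13.22
ee_pos: [0.5105, 0.0427, 0.2539]
ee_rot: [-0.0, 0.59, 0.807, -0.001]
force: [0.3, 0.5, -7.7]
width: 0.0083
time: 14.05
ee_pos: [0.4121, -0.1004, 0.2541]
ee_rot: [0.0, 0.601, 0.799, -0.0]
force: [-0.3, 0.6, -8.2]
width: 0.0085
[ 0.4121094  -0.10044429  0.2541021 ] [-0.27701326  0.61999532 -8.21439239] [ 0.04929332 -0.0332846   0.03345386]
16.09118859972132
```

```bash
python3 -m creep '{"fingers":[1,1,1,1,1,1,1,1,1,1],"slide":[[0.1,-0.4,0],[0.4,-1.4,0],[0.9,-3,0],[1.5,-5,0],[2.1,-7,0],[2.8,-9,0],[3.4,-11,0],[4,-13,0],[4.6,-15,0],[5,-16.3,0]],"yaw":[0,0,0.3,0.3,0.3,0.3,0.3,0.3,0.3,0.3]}'
python3 -m creep '{"fingers":[1,1,1,1],"slide":[[0.2,-0.6,0],[0.3,-0.9,0],[0.3,-0.9,0],[0.3,-0.9,0]],"yaw":[0,0,0,0]}'
python3 - <<'E'
from fit import *
from bench import telemetry
s=telemetry.read_state(); print(s["ee_pos"],s["force"],s["moment"],s["width"])
w=s['ee_rot'];print(2*np.degrees(np.arctan2(w[2],w[1]))-90)
p,d=optics.capture("scene"); cv2.imwrite("pics/c10.png",cv2.resize(p[130:330,60:260],None,fx=3,fy=3,interpolation=cv2.INTER_CUBIC));np.save("pics/c10.npy",d)
p,d=optics.capture("side"); cv2.imwrite("pics/s10.png",cv2.resize(p[200:420,220:440],None,fx=2.7,fy=2.7,interpolation=cv2.INTER_CUBIC));np.save("pics/s10.npy",d)
a=np.radians(16.4);R=np.array([[np.cos(a),-np.sin(a)],[np.sin(a),np.cos(a)]])
for n in "sc":
    P=cloud({"s":"side","c":"scene"}[n],np.load(f"pics/{n}10.npy")).reshape(-1,3)
    L=np.c_[(P[:,:2]-[.609,-.230])@R,P[:,2]]*1000  # stand frame mm
    for nm,bx,by,bz in [("board top",(-170,-130),(-75,75),(248,262)),("wall+x",(-100,-70),(-85,85),(150,170)),("wall-x",(-225,-200),(-85,85),(150,170)),("wall-y",(-210,-90),(-100,-80),(150,170)),("wall+y",(-210,-90),(80,100),(150,170))]:
        m=(L[:,0]>bx[0])&(L[:,0]<bx[1])&(L[:,1]>by[0])&(L[:,1]<by[1])&(L[:,2]>bz[0])&(L[:,2]<bz[1]);Q=L[m]
        if len(Q)>30: print(n,nm,len(Q),np.round(np.percentile(Q,[3,50,97],axis=0),1).tolist())
E
```

```text
time: 14.88
ee_pos: [0.4649, -0.2648, 0.2538]
ee_rot: [0.001, 0.598, 0.802, -0.0]
force: [-0.3, 0.2, -7.1]
width: 0.0086
time: 15.22
ee_pos: [0.4664, -0.2707, 0.2539]
ee_rot: [-0.001, 0.598, 0.802, 0.0]
force: [-0.8, -0.1, -9.0]
width: 0.0087
[ 0.46637115 -0.27067204  0.2538762 ] [-0.79378201 -0.05178744 -8.95022173] [-0.03476047 -0.02079366  0.00052192] 0.008672388445453276
16.563535622829264
s board top 890 [[-167.6, -65.7, 248.2], [-152.9, -18.2, 253.7], [-143.1, 66.2, 260.4]]
s wall+x 240 [[-97.6, -83.6, 150.5], [-90.1, -61.9, 159.3], [-84.6, -39.9, 161.5]]
s wall-x 1080 [[-213.5, -82.1, 150.8], [-211.7, -18.9, 159.7], [-200.6, 77.2, 163.1]]
s wall-y 555 [[-206.9, -87.6, 151.5], [-153.9, -85.6, 160.1], [-94.2, -80.9, 163.0]]
s wall+y 257 [[-208.5, 81.7, 150.5], [-178.0, 87.0, 159.5], [-154.2, 91.9, 164.8]]
c board top 341 [[-166.8, -66.1, 248.4], [-143.9, -12.0, 253.3], [-134.0, 66.6, 259.9]]
c wall+x 429 [[-98.7, -80.8, 150.6], [-85.9, -3.8, 158.5], [-82.4, 78.6, 166.9]]
c wall-x 184 [[-212.7, -79.8, 150.4], [-207.3, 13.3, 158.4], [-203.9, 62.4, 162.2]]
c wall-y 164 [[-206.5, -88.6, 151.1], [-148.7, -86.8, 160.2], [-94.6, -81.7, 165.3]]
c wall+y 41 [[-125.3, 85.5, 150.9], [-109.6, 87.4, 159.1], [-91.6, 91.6, 162.1]]
```

View pics/c10.png

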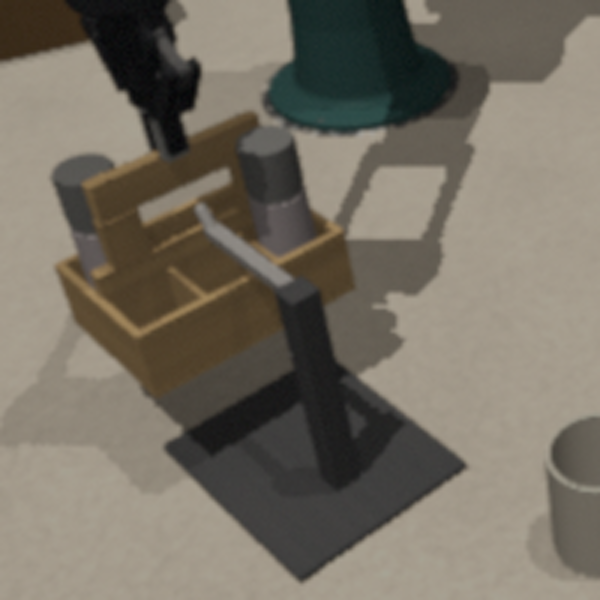

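View pics/s10.png

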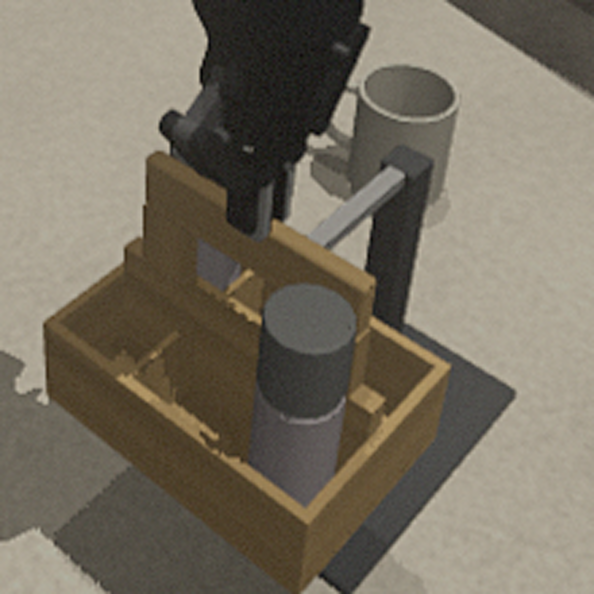

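The slot edge is at about 0.220 with board at stand x -148 mm, and the tip lies in front of the slot opening. I raise it 1.5 mm and slide 53 mm along the stand's +x, watching the force.

```bash
python3 -m creep '{"fingers":[1,1,1,1,1,1,1,1],"slide":[[0,0,0.15],[0.2,0.05,0.15],[0.6,0.2,0.15],[1.2,0.35,0.15],[1.9,0.55,0.15],[2.5,0.7,0.15],[2.8,0.8,0.15],[2.8,0.8,0.15]],"yaw":[0,0,0,0,0,0,0,0]}'
python3 -c "
from bench import telemetry as t;s=t.read_state();print(s['ee_pos'],s['force'],s['moment'])"
```

```text
time: 15.98
ee_pos: [0.4956, -0.2631, 0.2556]
ee_rot: [0.0, 0.598, 0.802, 0.0]
force: [-0.1, -0.1, -7.8]
width: 0.0084
[ 0.49562784 -0.26313898  0.25558608] [-0.13164727 -0.1157481  -7.75539539] [-0.00572767  0.0160291   0.0402443 ]
```

```bash
python3 -m creep '{"fingers":[1,1,1,1,1,1,1,1],"slide":[[0.2,0.05,0],[0.5,0.15,0],[1.0,0.3,0],[1.5,0.45,0],[2,0.6,0],[2.3,0.68,0],[2.3,0.7,0],[2.3,0.7,0]],"yaw":[0,0,0,0,0,0,0,0]}'
python3 - <<'E'
from fit import *
from bench import telemetry
s=telemetry.read_state(); print(s["ee_pos"],s["force"],s["moment"],s["width"])
p,d=optics.capture("scene"); cv2.imwrite("pics/c11.png",cv2.resize(p[130:330,60:260],None,fx=3,fy=3,interpolation=cv2.INTER_CUBIC));np.save("pics/c11.npy",d)
p,d=optics.capture("side"); cv2.imwrite("pics/s11.png",cv2.resize(p[200:420,220:440],None,fx=2.7,fy=2.7,interpolation=cv2.INTER_CUBIC));np.save("pics/s11.npy",d)
a=np.radians(16.4);R=np.array([[np.cos(a),-np.sin(a)],[np.sin(a),np.cos(a)]])
for n in "sc":
    P=cloud({"s":"side","c":"scene"}[n],np.load(f"pics/{n}11.npy")).reshape(-1,3)
    L=np.c_[(P[:,:2]-[.609,-.230])@R,P[:,2]]*1000
    for nm,bx,by,bz in [("board top",(-120,-70),(-75,75),(248,262)),("wall+x",(-45,-20),(-85,85),(150,170)),("wall-x",(-170,-145),(-85,85),(150,170))]:
        m=(L[:,0]>bx[0])&(L[:,0]<bx[1])&(L[:,1]>by[0])&(L[:,1]<by[1])&(L[:,2]>bz[0])&(L[:,2]<bz[1]);Q=L[m]
        if len(Q)>30: print(n,nm,len(Q),np.round(np.percentile(Q,[3,50,97],axis=0),1).tolist())
E
```

```text
time: 16.65
ee_pos: [0.5177, -0.2563, 0.2556]
ee_rot: [-0.0, 0.598, 0.802, -0.0]
force: [-0.6, -0.6, -7.4]
width: 0.0083
[ 0.51769013 -0.25634697  0.25561983] [-0.63051722 -0.61902938 -7.40765325] [-0.0623538   0.07742205 -0.01968563] 0.008341011769441964
s board top 990 [[-118.0, -67.6, 248.4], [-100.3, -20.3, 254.1], [-77.4, 67.8, 259.1]]
s wall+x 221 [[-41.0, -83.5, 150.8], [-37.6, -62.6, 159.6], [-32.7, 42.5, 163.4]]
s wall-x 1139 [[-161.1, -81.9, 150.8], [-159.3, -20.4, 160.7], [-146.1, 78.4, 165.2]]
c board top 458 [[-116.7, -68.2, 248.4], [-90.2, -13.0, 253.4], [-73.8, 67.1, 258.8]]
c wall+x 405 [[-43.6, -82.0, 150.6], [-32.6, -18.4, 159.3], [-29.6, 78.7, 165.7]]
c wall-x 180 [[-160.5, -81.1, 150.7], [-154.0, 6.7, 159.5], [-150.0, 64.0, 164.4]]
```

View pics/c11.png

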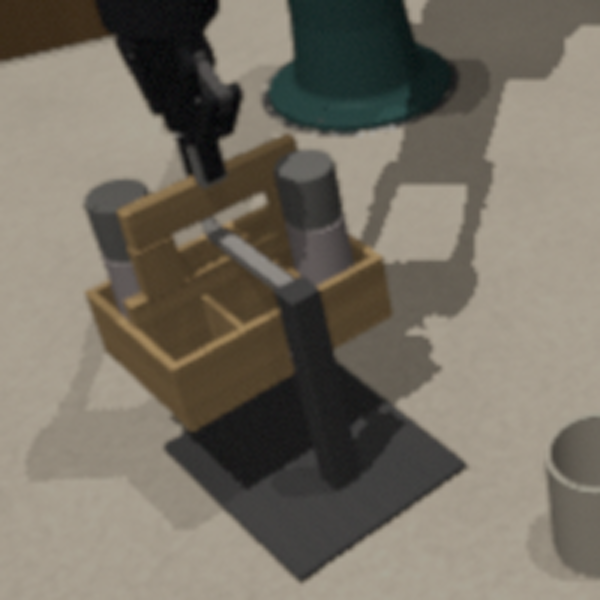

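View pics/s11.png

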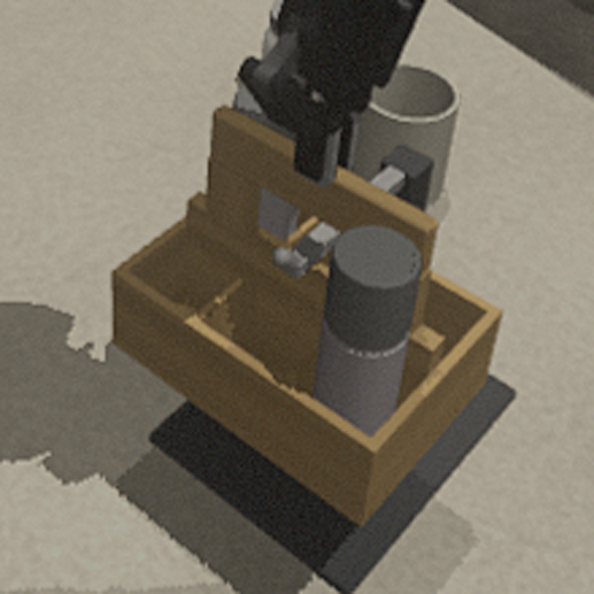

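The prong passes through the slot, with the tip visible on the near side at (290,260) in the side crop. Board at x of about -95 mm, y centred. Lowering.

```bash
python3 -m creep '{"fingers":[1,1,1,1,1,1,1],"slide":[[0,0,-0.3],[0,0,-0.8],[0,0,-1.3],[0,0,-1.6],[0,0,-1.8],[0,0,-1.8],[0,0,-1.8]],"yaw":[0,0,0,0,0,0,0]}'
python3 -m creep '{"fingers":[1,1,1],"slide":[[0,0,-0.1],[0,0,-0.2],[0,0,-0.2]],"yaw":[0,0,0]}'
python3 -c "
from bench import telemetry as t;s=t.read_state();print(s['ee_pos'],s['force'],s['moment'])"
```

```text
time: 17.33
ee_pos: [0.5174, -0.2564, 0.2374]
ee_rot: [-0.0, 0.598, 0.801, -0.0]
force: [-0.8, -0.6, -7.6]
width: 0.0083
time: 17.58
ee_pos: [0.5176, -0.2565, 0.2357]
ee_rot: [0.0, 0.598, 0.801, -0.0]
force: [0.4, -0.5, -7.8]
width: 0.0085
[ 0.51757882 -0.25650723  0.23572373] [ 0.36066178 -0.46649406 -7.81838179] [0.01759636 0.00799489 0.0315286 ]
```

```bash
python3 -m creep '{"fingers":[1,1,1,1],"slide":[[0,0,-0.1],[0,0,-0.2],[0,0,-0.2],[0,0,-0.2]],"yaw":[0,0,0,0]}'
python3 -c "
from bench import telemetry as t;s=t.read_state();print(s['ee_pos'],s['force'],s['moment'])"
```

```text
time: 17.92
ee_pos: [0.5175, -0.2564, 0.2336]
ee_rot: [-0.0, 0.598, 0.801, -0.0]
force: [0.6, -0.3, -8.0]
width: 0.0085
[ 0.51745365 -0.25641174  0.23356405] [ 0.59102171 -0.31632811 -8.03816528] [-0.0019958   0.00639578  0.028079  ]
```

```bash
python3 -m creep '{"fingers":[1,1,1],"slide":[[0,0,-0.1],[0,0,-0.1],[0,0,-0.1]],"yaw":[0,0,0]}'
python3 -m creep '{"fingers":[1,1,1],"slide":[[0,0,-0.1],[0,0,-0.1],[0,0,-0.1]],"yaw":[0,0,0]}'
python3 -c "
from bench import telemetry as t;s=t.read_state();print(s['ee_pos'],s['force'],s['moment'])"
```

```text
time: 18.17
ee_pos: [0.5177, -0.2566, 0.2331]
ee_rot: [0.0, 0.598, 0.801, 0.0]
force: [-0.3, -0.8, -6.8]
width: 0.0083
time: 18.42
ee_pos: [0.5179, -0.2567, 0.2329]
ee_rot: [0.001, 0.598, 0.801, 0.0]
force: [-1.3, 0.5, 1.0]
width: 0.0085
[ 0.5178607  -0.25668995  0.23292461] [-1.25538272  0.48123986  1.0091582 ] [0.15734139 0.37557476 0.02977517]
```

The weight has gone onto the prong (wrist force from -8 N to +1 N). Quick look, then release.

```bash
python3 - <<'E'
from fit import *
p,d=optics.capture("scene"); cv2.imwrite("pics/c12.png",cv2.resize(p[130:330,60:260],None,fx=3,fy=3,interpolation=cv2.INTER_CUBIC))
E
python3 -m creep '{"fingers":[0.8,0.6,0.4,0.2,0,-0.3,-0.6,-1,-1,-1],"slide":[[0,0,0.05],[0,0,0.05],[0,0,0.05],[0,0,0.05],[0,0,0.05],[0,0,0.05],[0,0,0.05],[0,0,0.05],[0,0,0.05],[0,0,0.05]],"yaw":[0,0,0,0,0,0,0,0,0,0]}'
python3 - <<'E'
from fit import *
p,d=optics.capture("scene"); cv2.imwrite("pics/c13.png",cv2.resize(p[130:330,60:260],None,fx=3,fy=3,interpolation=cv2.INTER_CUBIC))
p,d=optics.capture("side"); cv2.imwrite("pics/s13.png",cv2.resize(p[200:420,220:440],None,fx=2.7,fy=2.7,interpolation=cv2.INTER_CUBIC))
E
```

```text
time: 19.3
ee_pos: [0.5175, -0.2565, 0.2321]
ee_rot: [-0.0, 0.598, 0.801, 0.0]
force: [-0.1, 0.2, -0.3]
width: 0.0851
```

View pics/c13.png

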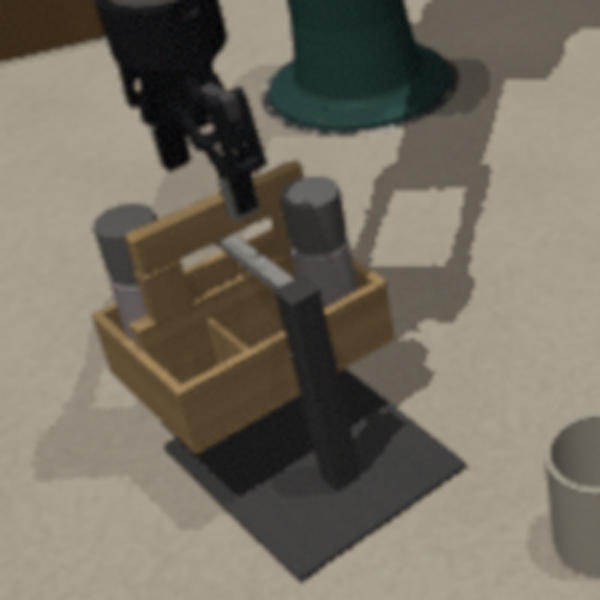

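View pics/s13.png

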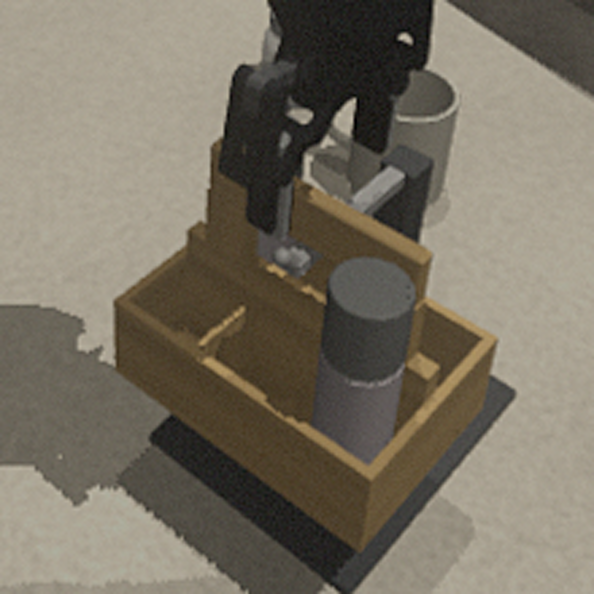

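Released, and the tote hangs level. I'll retreat straight up, let it settle, and verify.

```bash
python3 -m creep '{"fingers":[-1,-1,-1,-1,-1,-1,-1,-1,-1,-1],"slide":[[0,0,0.5],[0,0,1.2],[0,0,2.5],[0,0,4.5],[0,0,7],[0,0,9.5],[0,0,12],[0,0,14],[0,0,15],[0,0,15]],"yaw":[0,0,0,0,0,0,0,0,0,0]}'
cat > chk.py <<'E'
import sys
from fit import *
from bench import telemetry
k=sys.argv[1]
s=telemetry.read_state(); print(s["time"],s["ee_pos"],s["force"],np.abs(s["qvel"]).max())
p,d=optics.capture("scene"); cv2.imwrite(f"pics/c{k}.png",cv2.resize(p[130:330,60:260],None,fx=3,fy=3,interpolation=cv2.INTER_CUBIC));np.save(f"pics/c{k}.npy",d)
p,d=optics.capture("side"); cv2.imwrite(f"pics/s{k}.png",cv2.resize(p[200:420,220:440],None,fx=2.7,fy=2.7,interpolation=cv2.INTER_CUBIC));np.save(f"pics/s{k}.npy",d)
a=np.radians(16.4);R=np.array([[np.cos(a),-np.sin(a)],[np.sin(a),np.cos(a)]])
for n in "sc":
    P=cloud({"s":"side","c":"scene"}[n],np.load(f"pics/{n}{k}.npy")).reshape(-1,3)
    L=np.c_[(P[:,:2]-[.609,-.230])@R,P[:,2]]*1000
    for nm,bx,by,bz in [("board top",(-110,-80),(-75,75),(229,240)),("wall+x",(-45,-20),(-85,85),(130,146)),("wall-x",(-170,-145),(-85,85),(130,146)),("wall-y",(-150,-40),(-95,-80),(130,146)),("can2 top",(-160,-104),(-90,-30),(222,236)),("can top",(-84,-30),(30,90),(222,236))]:
        m=(L[:,0]>bx[0])&(L[:,0]<bx[1])&(L[:,1]>by[0])&(L[:,1]<by[1])&(L[:,2]>bz[0])&(L[:,2]<bz[1]);Q=L[m]
        if len(Q)>30: print(n,nm,len(Q),np.round(np.percentile(Q,[3,50,97],axis=0),1).tolist())
E
python3 chk.py 14; python3 -m creep '{"fingers":[-1,-1,-1,-1,-1,-1,-1,-1,-1,-1],"slide":[[0,0,0],[0,0,0],[0,0,0],[0,0,0],[0,0,0],[0,0,0],[0,0,0],[0,0,0],[0,0,0],[0,0,0]],"yaw":[0,0,0,0,0,0,0,0,0,0]}'; python3 chk.py 15
```

```text
time: 20.23
ee_pos: [0.5188, -0.2572, 0.3869]
ee_rot: [0.004, 0.598, 0.801, 0.0]
force: [0.3, -0.4, -0.8]
width: 0.0854
20.2333 [ 0.51879318 -0.25717733  0.38691985] [ 0.30255305 -0.4453338  -0.80703485] 0.06888602914153194
s board top 662 [[-101.9, -65.8, 229.4], [-98.0, -8.1, 232.9], [-90.8, 64.7, 234.9]]
s wall+x 184 [[-39.1, -83.7, 130.3], [-36.9, -64.6, 138.6], [-31.4, -45.8, 141.3]]
s wall-x 957 [[-160.4, -80.9, 130.8], [-158.6, -19.6, 138.5], [-146.3, 78.4, 142.1]]
s wall-y 430 [[-147.0, -89.7, 130.9], [-100.0, -87.7, 140.1], [-44.0, -82.9, 143.4]]
s can2 top 688 [[-147.1, -75.9, 223.1], [-129.9, -57.5, 228.3], [-109.3, -38.1, 229.7]]
s can top 395 [[-82.0, 38.0, 223.3], [-64.7, 56.0, 226.2], [-45.7, 76.1, 227.8]]
c board top 295 [[-101.2, -66.7, 229.3], [-91.0, -11.1, 233.0], [-86.7, 64.3, 235.9]]
c wall+x 338 [[-44.0, -82.6, 130.5], [-32.5, -20.5, 137.9], [-29.9, 80.7, 143.0]]
c wall-x 157 [[-159.9, -82.3, 130.5], [-153.9, 7.0, 137.7], [-150.9, 63.6, 142.5]]
c wall-y 171 [[-143.9, -90.6, 130.8], [-92.1, -88.4, 140.4], [-45.5, -83.2, 143.6]]
c can2 top 193 [[-142.2, -75.9, 22
[... 667 characters left out ...]
39.9], [-43.7, -83.0, 142.1]]
s can2 top 692 [[-147.0, -76.0, 223.1], [-130.1, -57.7, 228.2], [-109.0, -37.6, 229.7]]
s can top 395 [[-81.5, 38.0, 223.3], [-65.1, 56.3, 226.3], [-45.6, 75.9, 227.8]]
c board top 286 [[-99.7, -66.7, 229.4], [-91.4, -8.3, 233.1], [-87.1, 64.9, 235.8]]
c wall+x 343 [[-43.4, -81.0, 130.6], [-32.5, -19.8, 137.8], [-29.5, 80.2, 143.4]]
c wall-x 151 [[-159.9, -81.8, 130.5], [-154.5, 6.5, 137.7], [-150.6, 63.4, 142.2]]
c wall-y 164 [[-145.3, -90.4, 131.4], [-91.4, -88.4, 140.4], [-44.0, -82.9, 143.9]]
c can2 top 196 [[-142.7, -75.8, 223.9], [-123.0, -58.6, 229.0], [-108.6, -37.7, 230.7]]
c can top 194 [[-79.7, 37.7, 223.2], [-58.1, 56.4, 226.4], [-40.5, 76.3, 228.6]]
```

View pics/c15.png

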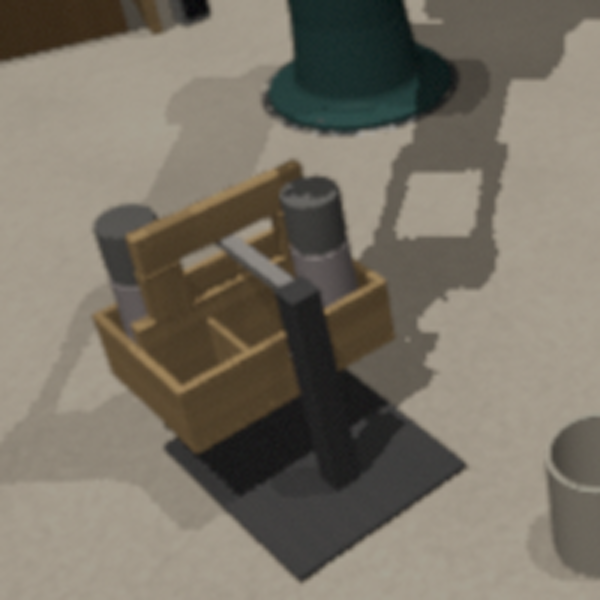

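View pics/s15.png

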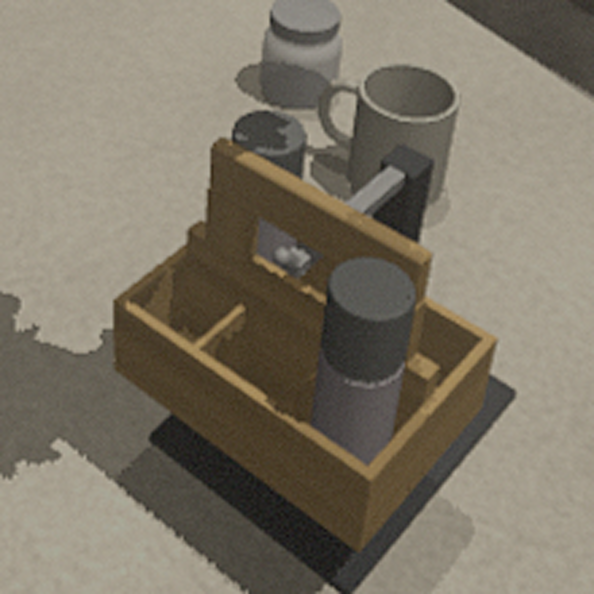

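```bash
python3 -c "
from bench import ctrl;print(ctrl.finish_job())"
```

```text
the job is handed in; nothing more can be done
None
```

The loose can stands in the tote's free corner pocket, and the tote hangs by its slot on the hook, released, with both cans standing. I handed the job in at about 21 s of the 67 s. No verdict was reported.

**What I did:** I picked the can up by its cap, lowered it into the pocket diagonally across from can2, and let go with the tote still on the desk. I then pinched the handle board, carried the tote level past the hook tip and threaded the prong through the slot. I lowered it until the wrist force went from about -8 N to +1 N, opened the fingers and raised the arm 15 cm clear.

**Last checks, two looks about 0.9 s apart:**
- **Slot edge:** it sits about 95 mm in front of the post, sideways offset about 0, and about 199 mm up. Each figure is inside its limit.
- **Level and still:** the readings repeated within about 1 mm. Both cameras put the y walls and the can tops about 2 mm apart in height, a tilt of about 0.02 rad at most.
- **Cans:** both are upright and within a few mm of their pocket centres.
- **Robot:** the wrist force is near zero and the fingers are clear of everything.

**Not confirmed:**
- The two cameras differ by 4 to 7 mm along the stand's x, because each sees only one side of the thin board and walls. I used the average.
- I did not measure the mug, jar and roll again at the end. The gripper stayed well away from them, and the mug and jar look undisturbed in the last pictures; the roll was outside those crops.

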